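# Open the child-resistant oxide jar

## Robot

A 6-joint arm with a two-finger parallel gripper is mounted at the origin on the work surface; the furniture and walls round the work are solid. World frame = base frame: x ahead of the robot, y to its left, z up, the work surface at z = 0. Lengths are in m, angles in rad, forces in N, time in s.
With the tool pointing down it reaches from about 0.225 to 0.725 m from the base axis. Payload 3.1 kg.
Tool frame: the origin (TCP) lies at the very end of the fingers, on their centre line; the grasp point (between the pads) lies 19 mm behind it (robot.tcp_to_grasp is the distance from the TCP to the grasp point, in m); z points along the fingers, y is the line along which they close (so a half turn about z gives the same grasp; the last joint's range is limited). The gripper opens to 85 mm and grips with 20 to 120 N. Pads are 22 mm wide; open, the fingers measure 114 mm over their backs; the gripper's body (76 mm by 85 mm) begins 54 mm behind the grasp point. The pads swing forward as they close: fully open they stand 13 mm farther back than shut.
Start: joints at [1.149, 0.048, 0.099, 1.622, 0, 1.443], TCP at [0.152, 0.502, 0.231] pointing down, gripper open.
Joint ranges: [-2.91, 2.91], [-0.99, 1.94], [-1.21, 1.42], [-2.12, 2.29], [-1.49, 1.47], [-3.14, 3.14]. Speed limits (rad/s): [2.79, 2.79, 3.14, 3.14, 3.14, 3.14].

## Interface

Orientations are given as [roll, pitch, yaw] about the fixed x, y, z axes, in that order (R = Rz(yaw) Ry(pitch) Rx(roll)).
In Python, from bench import robot gives the robot as it stands.
- The arm moves only by the shell command python3 -m pendant 'ROWS' [FORCE]. ROWS is JSON, a list of rows, each an object with "grip": the opening, from -1 (shut) to 1 (fully open); "travel": the shift along the tool's x, y, z in mm, a list of three; "angular": the turn, a rotation vector about the tool's x, y, z in degrees, a list of three. A call has exactly 5 rows; each row is the pose to reach, as a shift and turn from the pose commanded when the call began, along the tool's axes at that moment; what a row does not reach only later rows make up. A row lasts 1/8 s, in which the tool goes at most 62.5 mm and 10.7 degrees, less where a joint would pass 70% of its speed; a pose out of reach is approached as far as the arm can. A call with a gripper value outside its range is refused whole. The fingers move at their own pace and stop on an object; FORCE is the grip in N (left out, the last holds). Time passes only in rows, so rows that repeat a pose let the fingers close, or fill a call up. It gives the time, the measured TCP pose, the force, the opening and the grip force at its end, in the units of the state.
- robot.sense(): the state, without advancing time (a new reading comes with each control period).
- robot.snapshot(name): name is "side" or "top" or "wrist"; returns the picture (400x640x3 uint8, red, green, blue); there is no depth.
- robot.camera_info(name): a dict with "mtx" (3x3 intrinsics, pixels), "xyz" and "attitude" of the camera in the world; the wrist camera has in their place "tool_from_camera" (4x4, takes a point from camera to tool coordinates, whose origin is the TCP and whose axes are the flange's). Camera axes: x right, y up, looking along -z (the intrinsics and any distortion apply to the point x, -y, -z); pixel columns grow to the right and rows downward; lengths in m; the calibration is good to about 2 mm. A picture is of the moment at which its call begins: read the wrist's pose just before it. camera_info takes no time and is no camera call.
- robot.finish_job(): hands the job in; it is judged then, once.
The state is a dict: "time_s": time; "joint_pos": joint angles; "qvel": joint speeds; "effort": joint torques, N m; "eef_pos": TCP position; "tcp_rot": TCP orientation; "ft_force": force on the tool from outside, world axes, zero at the start; "torque": the same for the moment, N m; "grip_width": finger opening in m; "grasp_force": force on a finger pad.
Only numpy, scipy, OpenCV 4.12 (cv2) and the standard library are available. Lean on these libraries where they do the work, as an engineer would, in place of code of your own. Each camera call takes 0.05 s, during which the arm holds its last target. There are 200 camera calls.

## Task

Open the amber oxide jar that is clamped on the black board: press its white child-resistant cap down and, keeping it down, turn it counter-clockwise (seen from above) past its catch until it unlocks and springs up. Then lift the cap off by its bar and set it down, without dropping it, right way up and flat in the middle part of the single clay tile on the board. Leave the mug, the white slip jar and the tape roll where they are.

Things in the scene. Friction and masses are not known exactly. Their poses are not given: they have to be found in the camera images.
- jar: Amber jar 76 mm wide, clamped in a dark steel ring on a plywood plate 104 x 104 x 12 mm, which is fixed to the black board. Origin: centre of the plate's underside, on the board; z up along the jar's axis. With the cap locked on, the cap's deck lies 125.5 mm and the top of its bar 147.5 mm above this origin.
- neck (a point): Centre of the jar's neck rim, 126 mm above the table. Hooks on the neck hold lugs inside the cap. A tooth stops the cap turning unless it is pushed down over 5 mm (about 9 N); it bottoms at 8.5 mm (11 N). Kept 7 to 8.5 mm down, it must turn over 40 degrees (0.7 rad) counter-clockwise from its locked place; 60 is good; a stop comes at 95. Clockwise it is stopped at once.
- liner (a joint): Grey sprung liner in the neck, under the cap, pushing it up (600 N/m; about 6 N with the cap locked and at rest). Value in m: 0 with the cap locked, negative when pressed down (-0.007 = 7 mm down). After the turn, let up, it lifts the cap about 5 mm (value near 0.005); the cap then lifts straight off.
- cap_bar (a point): Centre of the bar on the white cap, on the cap's axis. The bar is 54 mm long (point x), 14 wide (y) and 22 high (11 above the point, 11 below it to the flat deck). z is up. Locked on, the cap's axes are parallel to the jar's. The point is 41.5 mm above the skirt's lower edge, so above whatever the cap stands on.
- cap: The loose white cap, about 60 g: a ribbed round skirt 69 mm across with a flat deck 30.5 mm up and the bar on the deck. The deck is bare to 34 mm from the axis on both sides of the bar, so fingertips can stand on it. Two thin red arrows on it show the turning direction. Origin: centre of the skirt's lower edge.
- tile_top (a point): Centre of the upper face of the single brown clay tile that lies alone on the black board, 84 mm (x) x 167 mm (y) x 18 mm, loose. The tiles in the stacks on the table are not meant.
- clay_mug: Brown clay mug 83 x 113 mm, 94 mm high, with a handle; bystander. Origin: under its middle.
- slip_jar: White jar with a black lid, 66 mm wide, 94 mm high; bystander. Origin: centre of its underside.
- red_tape_roll: Red roll of tape 91 mm wide, 24 mm high, lying flat; bystander. Origin: centre of its underside.
- carry_board: Black working board 336 mm (x) x 245 mm (y) x 14 mm on the table, fixed; it carries the jar and the tile. Origin: centre of its underside.

How it is judged:
By the outcome, as a careful person would: the job done as asked, in the order asked, and still so for the second after the job is handed in, with the robot touching nothing.
It also fails if it takes over 40 s, if anything falls off the work surface, if the arm or the gripper's body presses on something with over 40 N, if the wrist force passes 120 N, or if a joint passes its speed limit or range.

## Working session

There is one attempt and no reset: what is moved stays moved. The work goes in short steps, Python scripts to look and compute and a shell command to move; the robot and the scene stay as the last step left them, time stands still between calls to the robot, and variables do not carry over. Pictures are saved under pics/ and viewed, at most 10 in all, crops included, and the job is handed in when it is done.

```bash
mkdir -p pics; ls
python3 - <<'E'
from bench import robot
import cv2
print(robot.sense())
for n in("top","side","wrist"):
    i=robot.camera_info(n);print(n,i)
    cv2.imwrite(f"pics/{n}0.png",robot.snapshot(n)[:,:,::-1])
E
```

```text
pics
{'time_s': 0.0, 'joint_pos': array([1.14915818e+00, 4.87271254e-02, 9.76161330e-02, 1.62199044e+00,
       1.85009400e-05, 1.44297442e+00]), 'qvel': array([ 0.0015486 ,  0.00025993, -0.00201861,  0.00088399,  0.00075166,
       -0.0005043 ]), 'effort': array([-9.30538658e-05, -3.38785744e+01,  3.20013356e+01,  2.02762149e-02,
       -8.36539380e-05,  8.90206309e-06]), 'eef_pos': array([0.15181441, 0.50194612, 0.23013861]), 'tcp_rot': array([-3.13930871e+00, -3.12190879e-04,  2.84777604e+00]), 'ft_force': array([ 0.2009529 ,  0.82165528, -0.49433027]), 'torque': array([-0.00204082, -0.06443997, -0.02405878]), 'grasp_force': 0.0, 'grip_width': 0.08566229500715679}
top {'mtx': array([[422.91351069,   0.        , 320.32752164],
       [  0.        , 422.91351069, 195.72053964],
       [  0.        ,   0.        ,   1.        ]]), 'xyz': array([ 0.43425775, -0.11556668,  1.17471806]), 'attitude': array([ 0.09113016,  0.0039535 , -1.58027741])}
side {'mtx': array([[498.30985001,   0.        , 319.97137571],
       [  0.        , 498.30985001, 203.62137265],
       [  0.        ,   0.        ,   1.        ]]), 'xyz': array([ 0.27874169, -1.04550156,  0.88272864]), 'attitude': array([ 0.88480333, -0.01075864, -0.27129558])}
wrist {'mtx': array([[281.06934338,   0.        , 318.76011256],
       [  0.        , 281.06934338, 201.73536237],
       [  0.        ,   0.        ,   1.        ]]), 'tool_from_camera': array([[ 5.66880049e-04,  9.53226160e-01,  3.02257451e-01,
         7.83345681e-02],
       [ 9.99999818e-01, -6.02904899e-04,  2.58877842e-05,
        -2.17143084e-04],
       [ 2.06909411e-04,  3.02257381e-01, -9.53226328e-01,
        -1.43656498e-01],
       [ 0.00000000e+00,  0.00000000e+00,  0.00000000e+00,
         1.00000000e+00]])}
```

View pics/top0.png

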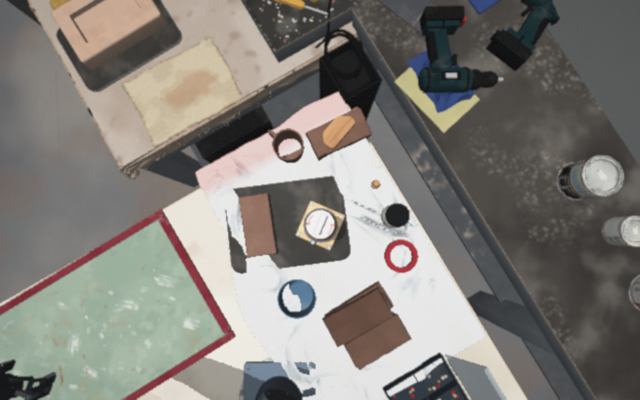

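View pics/side0.png

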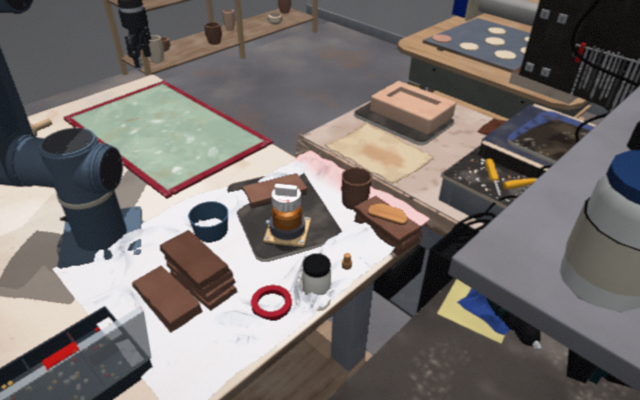

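The top view shows the cap at about (320,223), the board spanning (232–350, 178–270), and the tile at about (258,224). The mug is at (288,145), the slip jar at (396,215) and the tape at (401,256). I'll enlarge this area.

```bash
cat > h.py <<'E'
import numpy as np
from scipy.spatial.transform import Rotation as R
from bench import robot
def ray(name,u,v,z,T=None):
    i=robot.camera_info(name);d=np.linalg.solve(i["mtx"],[u,v,1.]);d=d*[1,-1,-1]
    if name=="wrist":
        W=T@i["tool_from_camera"];Rc=W[:3,:3];p=W[:3,3]
    else: Rc=R.from_euler("xyz",i["attitude"]).as_matrix();p=np.array(i["xyz"])
    d=Rc@d;return p+d*(z-p[2])/d[2]
def tool(s=None):
    s=s or robot.sense();T=np.eye(4);T[:3,:3]=R.from_euler("xyz",s["tcp_rot"]).as_matrix();T[:3,3]=s["eef_pos"];return T
E
python3 - <<'E'
import cv2
a=cv2.imread("pics/top0.png")[170:280,225:360]
cv2.imwrite("pics/top0c.png",cv2.resize(a,None,fx=5.4,fy=5.4,interpolation=cv2.INTER_CUBIC))
E
```

```text
(no output)
```

View pics/top0c.png

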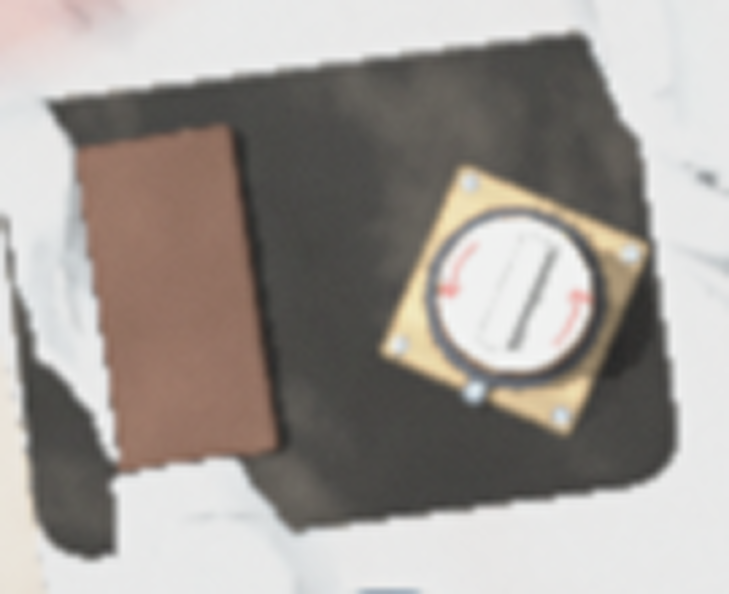

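The enlarged crop shows the plate corners at (463,165), (650,245), (568,437) and (382,353). The tile corners are at (78,148), (230,125), (278,450) and (118,470). The bar is centred near (519,292) and its edge runs (555,245) to (512,350), parallel to the plate's left side.

Run:
```python
from h import *
def P(c,z): return np.array([ray("top",225+(x+.5)/5.4-.5,170+(y+.5)/5.4-.5,z) for x,y in c])
p=P([(463,165),(650,245),(568,437),(382,353)],.026);print("plate",p.mean(0),np.linalg.norm(p-np.roll(p,-1,0),axis=1));d=p[0]-p[3]+p[1]-p[2];a=np.arctan2(d[1],d[0]);print("barangle",a,np.degrees(a))
t=P([(78,148),(230,125),(278,450),(118,470)],.032);print("tile",t.mean(0),np.linalg.norm(t-np.roll(t,-1,0),axis=1));d=t[0]-t[3]+t[1]-t[2];print("long ang",np.degrees(np.arctan2(d[1],d[0])))
print("bar",P([(519,292)],.1615)); b=P([(555,245),(512,350)],.15);d=b[0]-b[1];print(np.degrees(np.arctan2(d[1],d[0])))
T=tool();print(T)
c=P([(519,292)],.1615)[0]
# yaw needed: tool y perpendicular to bar
print(T[:3,:3].T@(c-T[:3,3]))
```

```text
plate [ 0.45940305 -0.11064372  0.026     ] [0.10243644 0.10440112 0.10202108 0.10273922]
barangle -0.41548551862799366 -23.805566666188184
tile [0.46208016 0.05911676 0.032     ] [0.07719198 0.16418324 0.07995347 0.16202422]
long ang 7.98527991088691
bar [[ 0.45977001 -0.11270225  0.1615    ]]
-22.887965194923794
[[-9.57154280e-01  2.89577502e-01 -7.44389788e-04  1.51861320e-01]
 [ 2.89578381e-01  9.57152746e-01 -1.72684168e-03  5.02060155e-01]
 [ 2.12440230e-04 -1.86841309e-03 -9.99998232e-01  2.30349211e-01]
 [ 0.00000000e+00  0.00000000e+00  0.00000000e+00  1.00000000e+00]]
[-0.47275264 -0.49912945  0.06968148]
```

```bash
python3 -m pendant '[{"grip":1,"travel":[-32,-33,0],"angular":[0,0,0]},{"grip":1,"travel":[-64,-66,0],"angular":[0,0,0]},{"grip":1,"travel":[-96,-99,0],"angular":[0,0,0]},{"grip":1,"travel":[-128,-132,0],"angular":[0,0,0]},{"grip":1,"travel":[-160,-165,0],"angular":[0,0,0]}]' 60
python3 -m pendant '[{"grip":1,"travel":[-32,-33,0],"angular":[0,0,0]},{"grip":1,"travel":[-64,-66,0],"angular":[0,0,0]},{"grip":1,"travel":[-96,-99,0],"angular":[0,0,0]},{"grip":1,"travel":[-128,-132,0],"angular":[0,0,0]},{"grip":1,"travel":[-160,-165,0],"angular":[0,0,0]}]' 60
```

```text
time_s: 0.78
eef_pos: [0.2577, 0.2968, 0.231]
tcp_rot: [-3.141, 0.0, 2.848]
ft_force: [0.5, 0.7, -0.6]
grip_width: 0.0853
grasp_force: 0.0
time_s: 1.4
eef_pos: [0.3631, 0.0925, 0.2311]
tcp_rot: [3.141, 0.0, 2.848]
ft_force: [0.6, 0.6, 0.3]
grip_width: 0.0855
grasp_force: 0.0
```

```bash
python3 -m pendant '[{"grip":1,"travel":[-38,-42,0],"angular":[0,0,2]},{"grip":1,"travel":[-76,-84,0],"angular":[0,0,4]},{"grip":1,"travel":[-114,-126,0],"angular":[0,0,6]},{"grip":1,"travel":[-152,-167,0],"angular":[0,0,6.7]},{"grip":1,"travel":[-152,-167,0],"angular":[0,0,6.7]}]' 60
python3 - <<'E'
from h import *
import cv2
s=robot.sense();np.save("s.npy",tool(s));print(s["tcp_rot"],s["eef_pos"],s["joint_pos"])
cv2.imwrite("pics/w1.png",robot.snapshot("wrist")[:,:,::-1])
E
```

```text
time_s: 2.02
eef_pos: [0.4604, -0.1129, 0.2297]
tcp_rot: [-3.141, -0.002, 2.726]
ft_force: [-0.5, 1.0, -0.5]
grip_width: 0.0855
grasp_force: 0.0
[-3.14085476e+00 -1.98406350e-03  2.72572493e+00] [ 0.46039296 -0.11294188  0.22972893] [-3.81714556e-01 -8.23984090e-02 -3.26191206e-02  1.62258372e+00
 -6.69719347e-04  3.41531053e-02]
```

View pics/w1.png

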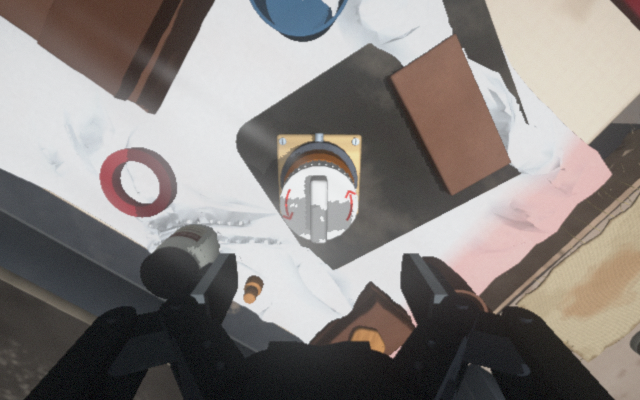

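The wrist view shows the bar upright near (319,208), so the yaw is right. The tile corners are near (391,72), (455,36), (510,162) and (452,195). An enlarged crop follows.

Run:
```python
import cv2
a=cv2.imread("pics/w1.png")[125:250,260:380]
cv2.imwrite("pics/w1c.png",cv2.resize(a,None,fx=4.8,fy=4.8,interpolation=cv2.INTER_CUBIC))
```

```text
(no output)
```

View pics/w1c.png

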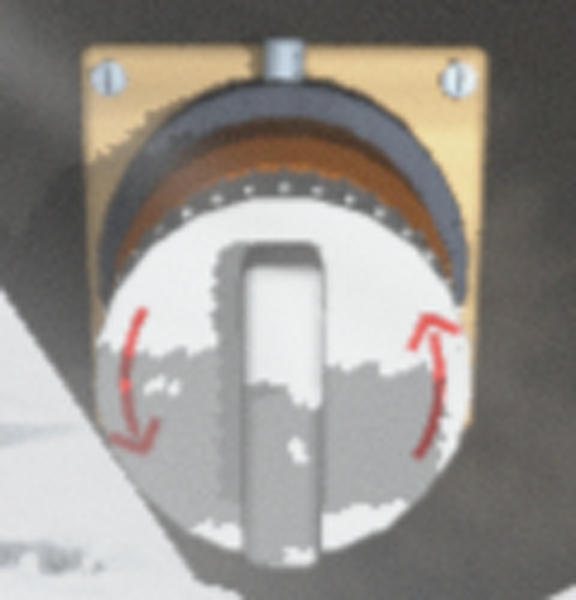

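Bar top face corners in the crop are (246,264), (324,264), (244,567) and (322,567).

Run:
```python
from h import *
T=np.load("s.npy")
def P(c,z): return np.array([ray("wrist",260+(x+.5)/4.8-.5,125+(y+.5)/4.8-.5,z,T) for x,y in c])
b=P([(246,264),(324,264),(322,567),(244,567)],.1615);print(b.mean(0),np.linalg.norm(b-np.roll(b,-1,0),axis=1));d=b[0]-b[3];print(np.degrees(np.arctan2(d[1],d[0])),np.degrees(2.7257))
print("tool offset mm",1e3*T[:3,:3].T@(b.mean(0)-T[:3,3]))
t=np.array([ray("wrist",u,v,.032,T) for u,v in [(391,72),(455,36),(510,162),(452,195)]])
print("tile",t.mean(0),np.linalg.norm(t-np.roll(t,-1,0),axis=1))
```

```text
[ 0.45806053 -0.11233178  0.1615    ] [0.01254155 0.05353574 0.01347135 0.05354473]
155.35142716230612 156.1711062188085
tool offset mm [ 2.24472622 -0.33381747 68.23378425]
tile [0.45959465 0.05849537 0.032     ] [0.07488062 0.16117817 0.0770759  0.16735339]
```

```bash
python3 -m pendant '[{"grip":1,"travel":[1.5,0,25],"angular":[0,0,0.3]},{"grip":1,"travel":[1.5,0,50],"angular":[0,0,0.3]},{"grip":1,"travel":[1.5,0,70],"angular":[0,0,0.3]},{"grip":1,"travel":[1.5,0,82],"angular":[0,0,0.3]},{"grip":1,"travel":[1.5,0,88],"angular":[0,0,0.3]}]' 60
python3 -m pendant '[{"grip":-1,"travel":[0,0,0],"angular":[0,0,0]},{"grip":-1,"travel":[0,0,0],"angular":[0,0,0]},{"grip":-1,"travel":[0,0,0],"angular":[0,0,0]},{"grip":-1,"travel":[0,0,0],"angular":[0,0,0]},{"grip":-1,"travel":[0,0,0],"angular":[0,0,0]}]' 60
```

```text
time_s: 2.7
eef_pos: [0.4581, -0.1084, 0.1429]
tcp_rot: [3.141, -0.001, 2.727]
ft_force: [-0.2, -0.6, -0.1]
grip_width: 0.0858
grasp_force: 0.0
time_s: 3.32
eef_pos: [0.4581, -0.1108, 0.1439]
tcp_rot: [-3.138, 0.001, 2.725]
ft_force: [-1.5, -3.7, 3.1]
grip_width: 0.0127
grasp_force: 60.8
```

```bash
python3 -m pendant '[{"grip":-1,"travel":[0,-1,0],"angular":[0,0,0]},{"grip":-1,"travel":[0,-2,2],"angular":[0,0,0]},{"grip":-1,"travel":[0,-2,4],"angular":[0,0,0]},{"grip":-1,"travel":[0,-2,6],"angular":[0,0,0]},{"grip":-1,"travel":[0,-2,6],"angular":[0,0,0]}]' 60
```

```text
time_s: 3.95
eef_pos: [0.4582, -0.1109, 0.1397]
tcp_rot: [3.141, 0.002, 2.726]
ft_force: [-3.1, -0.3, 9.9]
grip_width: 0.0126
grasp_force: 61.9
```

```bash
python3 -m pendant '[{"grip":-1,"travel":[0,0,1],"angular":[0,0,0]},{"grip":-1,"travel":[0,0,2],"angular":[0,0,0]},{"grip":-1,"travel":[0,0,2],"angular":[0,0,0]},{"grip":-1,"travel":[0,0,2],"angular":[0,0,0]},{"grip":-1,"travel":[0,0,2],"angular":[0,0,0]}]' 60
```

```text
time_s: 4.58
eef_pos: [0.4582, -0.1109, 0.1383]
tcp_rot: [3.141, 0.003, 2.726]
ft_force: [-4.4, -0.8, 12.3]
grip_width: 0.0127
grasp_force: 62.3
```

```bash
python3 -m pendant '[{"grip":-1,"travel":[1,0,0],"angular":[0,0,0]},{"grip":-1,"travel":[1.5,0,0.5],"angular":[0,0,0]},{"grip":-1,"travel":[1.5,0,1],"angular":[0,0,0]},{"grip":-1,"travel":[1.5,0,1],"angular":[0,0,0]},{"grip":-1,"travel":[1.5,0,1],"angular":[0,0,0]}]' 60
python3 - <<'E'
from h import *
print(robot.sense()["joint_pos"])
E
```

```text
time_s: 5.2
eef_pos: [0.4582, -0.1109, 0.1381]
tcp_rot: [3.141, 0.006, 2.726]
ft_force: [-3.0, -0.9, 12.9]
grip_width: 0.0121
grasp_force: 62.4
[-3.80424522e-01 -9.92751192e-02 -2.30289271e-01  1.43379961e+00
  8.21513405e-04  3.53436446e-02]
```

```bash
python3 -m pendant '[{"grip":-1,"travel":[0.5,0,1],"angular":[0,0,0]},{"grip":-1,"travel":[1,0,2],"angular":[0,0,0]},{"grip":-1,"travel":[1,0,2],"angular":[0,0,0]},{"grip":-1,"travel":[1,0,2],"angular":[0,0,0]},{"grip":-1,"travel":[1,0,2],"angular":[0,0,0]}]' 60
python3 - <<'E'
from h import *
a=[];
for _ in range(4):
    robot.snapshot("wrist");s=robot.sense();a.append([*s["eef_pos"],*s["ft_force"]])
print(np.round(a,4))
E
```

```text
time_s: 5.82
eef_pos: [0.4581, -0.1109, 0.1366]
tcp_rot: [3.141, 0.008, 2.726]
ft_force: [-1.8, -2.7, 13.3]
grip_width: 0.0126
grasp_force: 62.4
[[ 0.4581 -0.1109  0.1366 -1.897  -0.6886 15.0364]
 [ 0.4581 -0.1109  0.1366 -1.7483 -0.812  13.2189]
 [ 0.4581 -0.1109  0.1366 -1.8827 -1.7543 13.4379]
 [ 0.4581 -0.1109  0.1366 -1.8539 -1.5044 14.0614]]
```

```bash
python3 -m pendant '[{"grip":-1,"travel":[0.5,0,1],"angular":[0,0,0]},{"grip":-1,"travel":[0.5,0,1],"angular":[0,0,0]},{"grip":-1,"travel":[0.5,0,1],"angular":[0,0,-3]},{"grip":-1,"travel":[0.5,0,1],"angular":[0,0,-8]},{"grip":-1,"travel":[0.5,0,1],"angular":[0,0,-14]}]' 60
```

```text
time_s: 6.65
eef_pos: [0.4573, -0.1112, 0.1359]
tcp_rot: [-3.14, 0.008, 2.972]
ft_force: [-3.1, -4.0, 15.7]
grip_width: 0.0121
grasp_force: 62.6
```

```bash
python3 -m pendant '[{"grip":-1,"travel":[0,0,0],"angular":[0,0,-7]},{"grip":-1,"travel":[0,0,0],"angular":[0,0,-15]},{"grip":-1,"travel":[0,0,0],"angular":[0,0,-23]},{"grip":-1,"travel":[0,0,0],"angular":[0,0,-30]},{"grip":-1,"travel":[0,0,0],"angular":[0,0,-30]}]' 60
python3 - <<'E'
from h import *
s=robot.sense();print(s["torque"],s["joint_pos"])
E
```

```text
time_s: 7.28
eef_pos: [0.4572, -0.1119, 0.136]
tcp_rot: [-3.134, 0.005, -2.789]
ft_force: [-3.4, -4.1, 15.5]
grip_width: 0.0121
grasp_force: 62.6
[-0.83099701  0.96190944  0.06802871] [-0.38116312 -0.10296039 -0.23784734  1.42760449 -0.00207108 -0.7332652 ]
```

```bash
python3 -m pendant '[{"grip":-1,"travel":[0,0,0],"angular":[0,0,-7]},{"grip":-1,"travel":[0,0,0],"angular":[0,0,-14]},{"grip":-1,"travel":[0,0,0],"angular":[0,0,-19]},{"grip":-1,"travel":[0,0,0],"angular":[0,0,-19]},{"grip":-1,"travel":[0,0,0],"angular":[0,0,-19]}]' 60
python3 - <<'E'
from h import *
import cv2
s=robot.sense();print(s["torque"],s["eef_pos"])
cv2.imwrite("pics/w2.png",cv2.resize(robot.snapshot("wrist")[:,:,::-1][100:400,120:520],None,fx=2,fy=2))
E
```

```text
time_s: 7.9
eef_pos: [0.4577, -0.1123, 0.136]
tcp_rot: [-3.132, 0.002, -2.459]
ft_force: [-2.9, -5.6, 13.5]
grip_width: 0.0128
grasp_force: 62.4
[-1.03716476  0.70266068 -0.03656627] [ 0.45771642 -0.11230069  0.13604671]
```

View pics/w2.png

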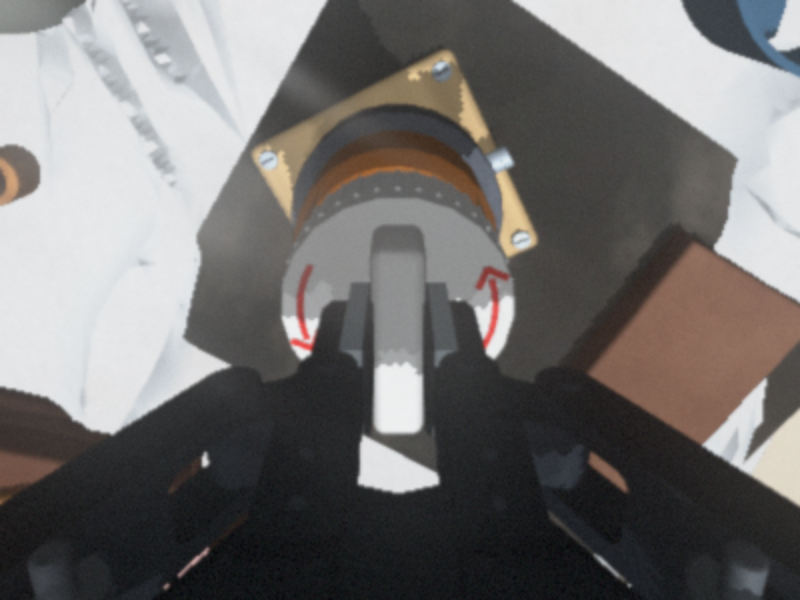

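The wrist view shows the bar (centre about (398,330)) upright between the fingers, while the plate is rotated about 60° from it, so the cap turned with the gripper. Next I let it up.

```bash
python3 -m pendant '[{"grip":-1,"travel":[0,0,-4],"angular":[0,0,0]},{"grip":-1,"travel":[0,0,-8],"angular":[0,0,0]},{"grip":-1,"travel":[0,0,-12],"angular":[0,0,0]},{"grip":-1,"travel":[0,0,-16],"angular":[0,0,0]},{"grip":-1,"travel":[0,0,-18],"angular":[0,0,0]}]' 60
```

```text
time_s: 8.57
eef_pos: [0.4573, -0.112, 0.1497]
tcp_rot: [-3.135, 0.001, -2.459]
ft_force: [3.7, -6.2, -6.2]
grip_width: 0.0125
grasp_force: 59.7
```

```bash
python3 -m pendant '[{"grip":-1,"travel":[0,-1.5,0],"angular":[0,0,0]},{"grip":-1,"travel":[0.5,-3,0],"angular":[0,0,0]},{"grip":-1,"travel":[0.5,-3,0],"angular":[0,0,0]},{"grip":-1,"travel":[0.5,-3,-2],"angular":[0,0,0]},{"grip":-1,"travel":[0.5,-3,-3],"angular":[0,0,0]}]' 60
```

```text
time_s: 9.2
eef_pos: [0.4571, -0.1125, 0.1515]
tcp_rot: [-3.141, 0.001, -2.458]
ft_force: [3.7, -3.2, -3.6]
grip_width: 0.0125
grasp_force: 60.0
```

```bash
python3 -m pendant '[{"grip":-1,"travel":[0,-2,-1],"angular":[0,0,0]},{"grip":-1,"travel":[0,-2.5,-4],"angular":[0,0,0]},{"grip":-1,"travel":[0,-2.5,-8],"angular":[0,0,0]},{"grip":-1,"travel":[0,-2.5,-12],"angular":[0,0,0]},{"grip":-1,"travel":[0,-2.5,-16],"angular":[0,0,0]}]' 60
```

```text
time_s: 9.82
eef_pos: [0.458, -0.1144, 0.1688]
tcp_rot: [3.142, 0.0, -2.458]
ft_force: [-0.2, -0.1, -1.1]
grip_width: 0.0123
grasp_force: 60.4
```

```bash
python3 -m pendant '[{"grip":-1,"travel":[0,0,-15],"angular":[0,0,0]},{"grip":-1,"travel":[0,0,-35],"angular":[0,0,0]},{"grip":-1,"travel":[-10,12,-50],"angular":[0,0,0]},{"grip":-1,"travel":[-30,36,-50],"angular":[0,0,0]},{"grip":-1,"travel":[-52,62,-50],"angular":[0,0,0]}]' 60
python3 -m pendant '[{"grip":-1,"travel":[-20,24,0],"angular":[0,0,0]},{"grip":-1,"travel":[-40,48,0],"angular":[0,0,0]},{"grip":-1,"travel":[-54,65,0],"angular":[0,0,0]},{"grip":-1,"travel":[-59,70,0],"angular":[0,0,0]},{"grip":-1,"travel":[-59,70,0],"angular":[0,0,0]}]' 60
python3 - <<'E'
from h import *
import cv2
s=robot.sense();T=tool(s);print(1e3*T[:3,:3].T@([.461,.0588,.067]-T[:3,3]))
cv2.imwrite("pics/w3.png",robot.snapshot("wrist")[:,:,::-1])
a=robot.snapshot("side")[:,:,::-1]
cv2.imwrite("pics/s3.png",cv2.resize(a[50:250,180:420],None,fx=3,fy=3))
E
```

```text
time_s: 10.45
eef_pos: [0.4594, -0.0322, 0.2195]
tcp_rot: [-3.141, 0.001, -2.459]
ft_force: [0.4, 0.1, -1.0]
grip_width: 0.0129
grasp_force: 60.4
time_s: 11.08
eef_pos: [0.4608, 0.0584, 0.2187]
tcp_rot: [-3.141, 0.0, -2.457]
ft_force: [0.2, 0.3, -0.4]
grip_width: 0.0122
grasp_force: 60.4
[ -0.44032242   0.25184372 151.69605435]
```

View pics/s3.png

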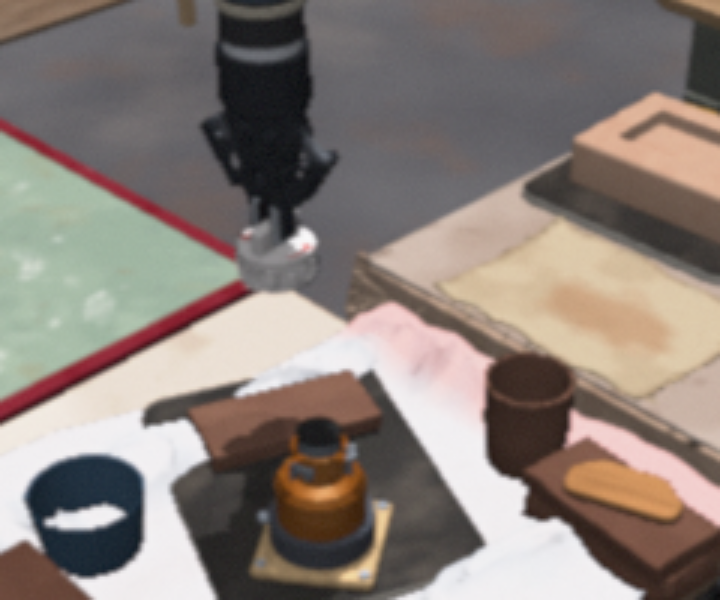

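View pics/w3.png

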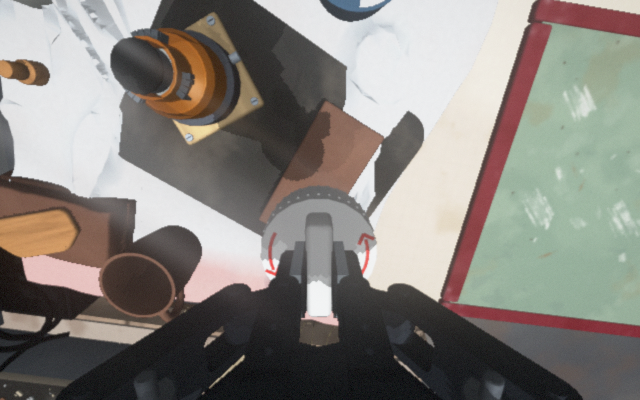

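The side view shows the open jar and the cap hanging level in the gripper at about (278,255), above the tile. The wrist view shows the tile's upper part (near corners (323,100) and (382,137)) ahead of the cap, with the mug at (137,280) clear. I'll lower it now.

```bash
python3 -m pendant '[{"grip":-1,"travel":[0,0,35],"angular":[0,0,0]},{"grip":-1,"travel":[0,0,75],"angular":[0,0,0]},{"grip":-1,"travel":[0,0,110],"angular":[0,0,0]},{"grip":-1,"travel":[0,0,133],"angular":[0,0,0]},{"grip":-1,"travel":[0,0,143],"angular":[0,0,0]}]' 60
python3 -m pendant '[{"grip":-1,"travel":[0,0,0],"angular":[0,0,0]},{"grip":-1,"travel":[0,0,2],"angular":[0,0,0]},{"grip":-1,"travel":[0,0,3],"angular":[0,0,0]},{"grip":-1,"travel":[0,0,4],"angular":[0,0,0]},{"grip":-1,"travel":[0,0,5],"angular":[0,0,0]}]' 60
```

```text
time_s: 11.8
eef_pos: [0.4595, 0.0571, 0.0735]
tcp_rot: [3.14, -0.003, -2.46]
ft_force: [1.0, -0.0, -1.2]
grip_width: 0.0123
grasp_force: 60.4
time_s: 12.42
eef_pos: [0.461, 0.058, 0.0706]
tcp_rot: [-3.141, 0.0, -2.458]
ft_force: [0.2, -0.5, -0.0]
grip_width: 0.0127
grasp_force: 60.4
```

```bash
python3 -m pendant '[{"grip":-1,"travel":[0,0,1],"angular":[0,0,0]},{"grip":-1,"travel":[0,0,2],"angular":[0,0,0]},{"grip":-1,"travel":[0,0,2.5],"angular":[0,0,0]},{"grip":-1,"travel":[0,0,3],"angular":[0,0,0]},{"grip":-1,"travel":[0,0,3],"angular":[0,0,0]}]' 60
```

```text
time_s: 13.05
eef_pos: [0.4609, 0.0579, 0.068]
tcp_rot: [-3.141, 0.0, -2.458]
ft_force: [-1.9, -0.9, 5.2]
grip_width: 0.0124
grasp_force: 61.1
```

```bash
python3 -m pendant '[{"grip":-1,"travel":[0,0,-0.5],"angular":[0,0,0]},{"grip":-0.5,"travel":[0,0,-0.5],"angular":[0,0,0]},{"grip":-0.2,"travel":[0,0,-0.5],"angular":[0,0,0]},{"grip":0.2,"travel":[0,0,-0.5],"angular":[0,0,0]},{"grip":0.2,"travel":[0,0,-0.5],"angular":[0,0,0]}]' 20
python3 -m pendant '[{"grip":0.2,"travel":[0,0,-5],"angular":[0,0,0]},{"grip":0.2,"travel":[0,0,-20],"angular":[0,0,0]},{"grip":0.2,"travel":[0,0,-45],"angular":[0,0,0]},{"grip":0.2,"travel":[0,0,-80],"angular":[0,0,0]},{"grip":0.2,"travel":[0,0,-120],"angular":[0,0,0]}]' 20
python3 - <<'E'
from h import *
import cv2
cv2.imwrite("pics/w4.png",robot.snapshot("wrist")[:,:,::-1])
a=robot.snapshot("side")[:,:,::-1]
cv2.imwrite("pics/s4.png",cv2.resize(a[100:300,180:420],None,fx=3,fy=3))
E
```

```text
time_s: 13.68
eef_pos: [0.4607, 0.058, 0.0677]
tcp_rot: [3.141, -0.0, -2.458]
ft_force: [1.2, -0.7, -0.4]
grip_width: 0.0513
grasp_force: 0.0
time_s: 14.3
eef_pos: [0.4606, 0.058, 0.1897]
tcp_rot: [-3.141, 0.0, -2.458]
ft_force: [0.6, -0.9, 0.8]
grip_width: 0.0514
grasp_force: 0.0
```

View pics/w4.png

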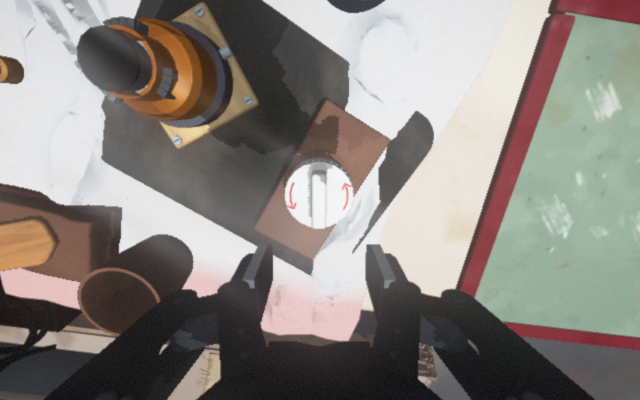

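View pics/s4.png

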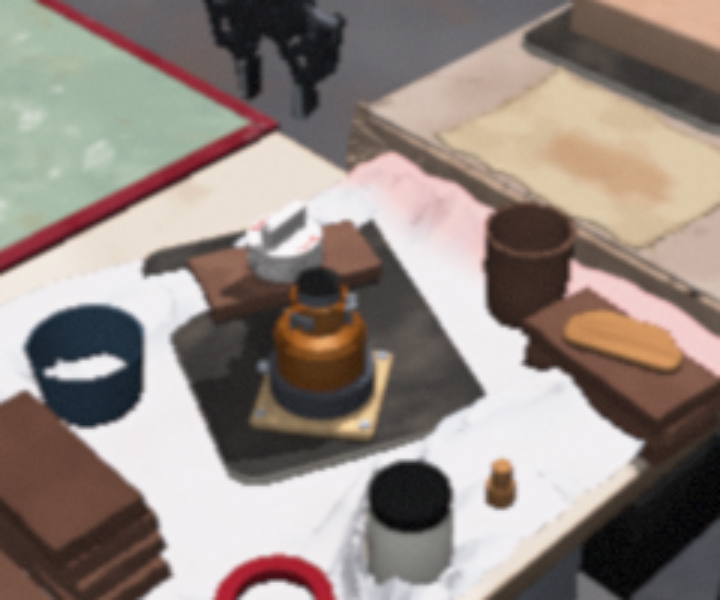

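The wrist view shows the cap flat at (319,195), within the tile. The side view shows it upright on the middle of the tile (285,245), with the bystanders unmoved and the gripper clear.

Run:
```python
from bench import robot
print(robot.finish_job())
```

```text
the job is handed in; nothing more can be done
None
```

The jar is open and its cap is right way up and flat in the middle of the tile; the mug, slip jar and tape roll were left alone, and the job was handed in at about 14.4 s (no verdict was returned).

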